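# Check-weigh a pump end plate on the beam comparator

## Robot

A 7-joint arm with a two-finger parallel gripper is mounted at the origin on the work surface. World frame = base frame: x ahead of the robot, y to its left, z up, the work surface at z = 0. Lengths are in m, angles in rad, forces in N, time in s.
With the tool pointing down it reaches from about 0.4 to 0.875 m from the base axis. Payload 19.3 kg.
Tool frame: the origin (TCP) lies on the centre line of the jaws, within the pads' length; the fingertips stand 14 mm ahead of it and the grasp point (between the pads) lies 5 mm behind it; z points along the fingers, y is the line along which they close (so a half turn about z gives the same grasp; the last joint's range is limited). The gripper opens to 85 mm and grips with 20 to 120 N. Pads are 22 mm wide; open, the fingers measure 114 mm over their backs; the gripper's body (76 mm by 85 mm) begins 54 mm behind the grasp point. The pads swing forward as they close: fully open they stand 13 mm farther back than shut.
Start: joints at [1.185, 0.521, -0.036, 1.599, 0.021, 1.021, -0.113], TCP at [0.194, -0.594, 0.245] pointing down, gripper open.
Joint ranges: [-2.91, 2.91], [-0.3, 2.13], [-1.5, 1.42], [0.17, 2.43], [-1.26, 4.41], [0.16, 1.93], [-2.52, 2.52]. Speed limits (rad/s): [1.89, 1.89, 2.39, 2.39, 3.01, 3.01, 3.01].

## Interface

Orientations are given as [roll, pitch, yaw] about the fixed x, y, z axes, in that order (R = Rz(yaw) Ry(pitch) Rx(roll)).
In Python, from workcell import bot, grab_frame, regions_of gives the robot as it stands. The module is installed in compiled form; this text tells all that it offers.
- The arm moves only by the tool play_rows, never from a script. Its argument "plan" is a list of rows, each a list of 3 entries, a list of its own where there are three numbers: the shift along the tool's x, y, z in units of 2.5 cm (1.0 is 2.5 cm), then the turn, a rotation vector about the tool's x, y, z in units of 0.15 rad (1.0 is 0.15 rad), then the closure, from -1 (fully open) to 1 (shut). In form: [[[tx, ty, tz], [rx, ry, rz], jaw], ...]. A call has 1 to 20 rows; each row shifts and turns the commanded pose from where the row before left it, along the tool's axes as they then stand; what a row does not reach is not made up. A row lasts 1/8 s, in which the tool goes at most 62.5 mm and 10.7 degrees, less where a joint would pass 70% of its speed; a pose out of reach is approached as far as the arm can. A call with a number of a shift or a turn outside -1 to 1 is refused whole. A call with a gripper value outside its range is refused whole. The fingers move at their own pace and stop on an object; "newtons" is the grip in N (left out, the last holds). Time passes only in rows, so rows that do not move let the fingers close. It gives the time, the measured TCP pose, the force, the opening and the grip force at its end, in the units of the state.
- bot.observe(): the state, without advancing time (a new reading comes with each control period).
- grab_frame(name): name is "scene" or "top" or "wrist"; returns a dict with "pixels" (384x512x3 uint8, red, green, blue), "depth" (384x512 float32, m along the optical axis (not along the pixel's ray), 0 where there is no reading), "camera_matrix" (3x3 intrinsics, pixels), "R" (3x3) and "t" (3): a world point X has camera coordinates R X + t. Camera axes: x right, y down, z forward; pixel columns grow to the right and rows downward; lengths in m; the calibration is good to about 2 mm. A picture is of the moment at which its call begins.
- bot.job_done(): hands the job in; it is judged then, once.
Trained networks look in the newest picture that a camera, given by its name, has taken for a name from the list of things; names that differ only in an ending like _2 or _b are one class to them, and where a whole thing is asked for, a point or a joint stands for the part that bears it (a point fixed in the world has none). Each returns a list of dicts, best first, with "p" (0 to 1); they miss things now and then, are a little off and sometimes report something else, mostly with a low value. They report only what shows in the picture. A call takes as long as a camera call.
- regions_of(thing, camera): "mask" (384x512 bool, what is visible of it) and "box" ([left, top, right, bottom] in pixels, round what is visible of it).
The state is a dict: "clock": time; "qpos": joint angles; "qd": joint speeds; "joint_efforts": joint torques, N m; "position": TCP position; "tool_rot": TCP orientation; "force": force on the tool from outside, world axes, zero at the start; "moment": the same for the moment, N m; "grip_width": finger opening in m; "finger_force": force on a finger pad.
Only numpy, scipy, OpenCV 4.12 (cv2) and the standard library are available. Lean on these libraries where they do the work, as an engineer would, in place of code of your own. Each camera call takes 0.05 s, during which the arm holds its last target. There are 200 camera calls.

## Task

Check-weigh the tall pump end plate, the one with the eye: take it from the rack and hang it by its eye on the peg of the comparator beam while the beam is still arrested. Then swing the arrest lever fully over to release the beam, take your hand off and let the beam come to rest by itself for a couple of seconds. Finally swing the lever fully back so that the beam is held level again, leaving the plate hanging on the peg and the other things on the bench where they are.

Things in the scene. Friction and masses are not known exactly. Their poses are not given: they have to be found in the camera images.
- eye_plate: Tall aluminium pump end plate, upright in one of the rack's slots. 10 mm thick (its x), 140 mm high (its z): lower part 90 mm wide (y), 60 mm high; above it a centred tab 50 mm wide with a round through hole (the eye). Front and back alike. About 0.26 kg. Origin: middle of the bottom edge.
- eye (a point): Centre of the eye of the tall plate: a round through hole of 26 mm diameter along the plate's x, 85 mm above the bottom edge; the 42 mm of tab above the hole is free for gripping across the 10 mm thickness.
- short_plate: The other aluminium plate in the rack, without eye: 10 mm thick, 90 mm wide, 85 mm high. Origin: middle of the bottom edge. Not to be moved.
- rack: Fixed plywood rack, 170 x 118 x 32 mm, with two slots across it (along its y) at x = -42.5 and +42.5 mm; each slot is 13 mm wide, 95 mm long and 22 mm deep (floor 10 mm above the bench). Origin: centre of the underside.
- comparator: Fixed grey beam balance. Base 230 (x -135 to +95) x 260 x 20 mm; column at x = +55. Beam along its y: aluminium bar 12 x 330 x 18 mm, pivot 180 mm up at x = 0, y = 0; counterweight on the +y arm, peg on the -y arm. Two prongs under the beam at y = -80 and +80 hold it level while arrested. Lever in front at x = -100, y = +60. Origin: underside below the pivot; its -x faces the robot.
- hang_point (a point): Middle of the peg, on its axis; moves with the beam. Peg: 10 mm steel rod at x = -28, y = -140, z = +180 mm of the comparator, pointing along the comparator's -x (to the robot). The beam's face is 22 mm behind this point (+x); the peg ends 22 mm in front (-x) in a lip 16 mm wide, 4 mm thick. Axes: the beam's (when level, the comparator's).
- beam (a joint): Tilt of the beam, rad: 0 level, positive when the peg's arm goes down; stops at -0.08 and +0.08. Damped; settles in one to two seconds when released.
- arrest_lever (a joint): Arrest lever, rad: 0 beam arrested (leans 0.5 rad to the comparator's -y, the peg's side), 1.0 fully released (leans 0.5 rad to +y); stops at both ends. Swings about the comparator's x through x = -100, y = +60, z = +50 mm of the comparator and stays where it is left; 3 to 4 N at the knob moves it.
- lever_tip (a point): Centre of the black ball knob (26 mm diameter) on the arrest lever, 90 mm from the lever's pivot; below the ball is a 10 mm steel rod. Its height is about 129 mm at both ends of the swing and 140 mm at the middle.
- pump: Loose gear pump, 86 x 86 mm and 128 mm high with a yellow shaft cap; bystander. Origin: centre of the underside.
- wrench: Loose steel wrench lying on the bench; bystander. Origin: underside.
- cap_bin: Small open plastic bin of yellow caps, 120 x 90 x 45 mm; bystander. Origin: centre of the underside.

How it is judged:
On the way, in this order (a step that is already met when the one before it is completed fails the run):
1. the tall plate hangs by its eye on the peg, let go, with the beam arrested (distance between eye and hang_point below 0.024 m and z of eye in the frame of hang_point below -0.003 m and angle between eye_plate's own z axis and vertical below 0.3 rad and value of joint arrest_lever below 0.12 rad and value of joint beam between -0.03 and 0.03 rad and contact force between the fingers and eye_plate below 0.2 N), for 0.3 s.
2. the lever is fully over, the hand is off the comparator, and the beam with the plate stands still by itself for a second (distance between eye and hang_point below 0.024 m and z of eye in the frame of hang_point below -0.003 m and angle between eye_plate's own z axis and vertical below 0.3 rad and contact force between the fingers and eye_plate below 0.2 N and contact force between each of the arm, the fingers and comparator below 0.2 N and velocity of joint beam between -0.03 and 0.03 rad/s and value of joint arrest_lever above 0.85 rad), for 1 s.
3. the lever is back home and the beam is held level, the plate still hanging (distance between eye and hang_point below 0.024 m and z of eye in the frame of hang_point below -0.003 m and angle between eye_plate's own z axis and vertical below 0.3 rad and value of joint arrest_lever below 0.12 rad and value of joint beam between -0.03 and 0.03 rad), for 0.2 s.
At the end, for the whole second after the job is handed in: The tall plate hangs still by its eye on the peg (eye within 24 mm of the hang point and 3 mm or more below the peg's axis, plate upright within 0.3 rad), lever home (below 0.12 rad), beam level within 0.03 rad and still, plate and comparator let go (all of step 3 and contact force between the fingers and eye_plate below 0.2 N and contact force between each of the arm, the fingers and comparator below 0.2 N and velocity of joint beam between -0.03 and 0.03 rad/s and linear speed of eye_plate below 0.03 m/s); the robot touches nothing.
It fails at once if the beam is released while the plate is not on the peg (value of joint arrest_lever above 0.35 rad and distance between eye and hang_point above 0.04 m).
It fails at once if the short plate, pump, wrench or cap bin is moved by more than 20 mm (distance of any of short_plate, pump, wrench, cap_bin from where it was at the start of the episode above 0.02 m).
It also fails if it takes over 64 s, if anything falls off the work surface, if the arm or the gripper's body presses on something with over 40 N, if the wrist force passes 120 N, or if a joint passes its speed limit or range.

## Working session

There is one attempt and no reset: what is moved stays moved. The work goes in short steps, Python scripts to look and compute and a tool call to move; the robot and the scene stay as the last step left them, time stands still between calls to the robot, and variables do not carry over. Pictures are saved under pics/ and viewed, at most 10 in all, crops included, and the job is handed in when it is done.

Besides the shell and the picture viewer there is one more tool, called after ">>>" as name([rows], argument=value, ...), one row to a line, values as JSON. play_rows: Moves the arm, as the interface text tells. Its arguments: {"type":"object","properties":{"plan":{"type":"array"},"newtons":{"type":"number"}},"required":["plan"]}

```bash
mkdir -p pics
cat > h.py <<'E'
import numpy as np, cv2
from workcell import bot, grab_frame, regions_of
def pts(f,mask=None):
    d=f["depth"];v,u=np.nonzero((d>0)&(mask if mask is not None else True))
    z=d[v,u];K=f["camera_matrix"]
    c=np.stack([(u-K[0,2])/K[0,0]*z,(v-K[1,2])/K[1,1]*z,z],1)
    return (c-f["t"])@f["R"]
def save(f,n): cv2.imwrite("pics/"+n,f["pixels"][:,:,::-1])
E
python3 - <<'E'
from h import *
s=bot.observe();print({k:np.round(v,3) for k,v in s.items()})
fs={}
for c in("scene","top"):
    f=grab_frame(c);save(f,c+"0.png");np.savez(c+"0.npz",**f)
    print(c,"cam at",np.round(-f["R"].T@f["t"],3))
    for t in("eye_plate","short_plate","rack","comparator","beam","hang_point","arrest_lever","eye","pump","wrench","cap_bin"):
        r=regions_of(t,c)
        for q in r[:2]:
            P=pts(f,q["mask"])
            if len(P): print(t,round(q["p"],2),q["box"],np.round(np.median(P,0),3),np.round(np.percentile(P,2,0),3),np.round(np.percentile(P,98,0),3))
a=np.hstack([cv2.imread("pics/scene0.png"),cv2.imread("pics/top0.png")])
cv2.imwrite("pics/both0.png",cv2.resize(a,(800,300)))
E
```

```text
{'clock': np.float64(0.0), 'qpos': array([ 1.185,  0.522, -0.036,  1.6  ,  0.021,  1.021, -0.113]), 'qd': array([-0.001, -0.001, -0.001, -0.001,  0.   , -0.001, -0.   ]), 'joint_efforts': array([ 1.0000e-03, -9.2712e+01,  1.9800e+00, -3.6993e+01,  1.8000e-02,
        8.0000e-03,  0.0000e+00]), 'position': array([ 0.194, -0.594,  0.245]), 'tool_rot': array([-3.14 ,  0.   ,  0.316]), 'force': array([-0.015, -0.267,  0.4  ]), 'moment': array([-0.017, -0.015, -0.017]), 'finger_force': np.float64(0.0), 'grip_width': np.float64(0.086)}
scene cam at [1.394 0.331 0.959]
eye_plate 0.79 [121.4, 183.0, 156.2, 214.7] [ 0.58  -0.287  0.077] [ 0.563 -0.328  0.032] [ 0.592 -0.247  0.152]
eye_plate 0.34 [179.7, 169.0, 226.8, 190.2] [ 0.328 -0.174  0.007] [ 0.264 -0.244 -0.001] [ 0.405 -0.12   0.011]
short_plate 0.72 [130.1, 178.2, 162.8, 194.0] [ 0.494 -0.294  0.074] [ 0.482 -0.348  0.031] [ 0.509 -0.269  0.098]
rack 0.88 [115.8, 185.1, 168.4, 231.9] [ 0.595 -0.268  0.031] [ 0.451 -0.337  0.002] [ 0.631 -0.225  0.036]
comparator 0.7 [204.0, 179.5, 328.1, 281.8] [0.587 0.113 0.023] [ 0.446 -0.04   0.
[... 1835 characters left out ...]
-0.282  0.09 ] [ 0.565 -0.328  0.021] [ 0.588 -0.246  0.155]
arrest_lever 0.53 [221.1, 190.1, 242.5, 202.9] [0.473 0.127 0.089] [0.461 0.096 0.019] [0.484 0.158 0.144]
eye 0.66 [358.0, 157.9, 391.5, 173.3] [ 0.576 -0.281  0.091] [ 0.565 -0.327  0.025] [ 0.588 -0.245  0.155]
eye 0.23 [365.3, 187.0, 397.0, 197.4] [ 0.497 -0.309  0.093] [ 0.483 -0.349  0.024] [ 0.51  -0.268  0.101]
pump 0.61 [305.6, 92.3, 342.1, 126.8] [ 0.736 -0.149  0.089] [ 0.704 -0.195  0.009] [ 0.786 -0.111  0.128]
wrench 0.94 [309.9, 226.8, 357.7, 272.4] [ 0.329 -0.175  0.006] [ 0.269 -0.243 -0.003] [ 0.407 -0.119  0.012]
cap_bin 0.91 [102.4, 235.2, 132.8, 280.2] [0.294 0.449 0.027] [0.237 0.4   0.   ] [0.352 0.494 0.048]
```

View pics/both0.png

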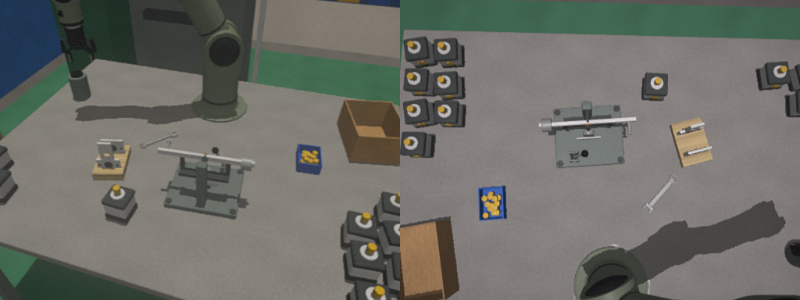

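Run:
```python
from h import *
for c in("scene","top"):
    f=dict(np.load(c+"0.npz"));P=pts(f)
    def fit(n,m):
        Q=P[m];
        if len(Q)<5: print(c,n,len(Q));return
        r=cv2.minAreaRect(Q[:,:2].astype(np.float32)); print(c,n,len(Q),np.round(r[0],4),np.round(r[1],3),round(r[2],1),"z",np.round(np.percentile(Q[:,2],[5,50,95]),4))
    X,Y,Z=P.T
    pl=(X>.54)&(X<.62)&(Y>-.36)&(Y<-.22)
    fit("tab top",pl&(Z>.143)); fit("tab",pl&(Z>.1)&(Z<.14))
    fit("plate low",pl&(Z>.045)&(Z<.075))
    fit("short top",(X>.46)&(X<.53)&(Y>-.38)&(Y<-.24)&(Z>.088)&(Z<.105))
    fit("rack top",(X>.4)&(X<.68)&(Y>-.4)&(Y<-.2)&(Z>.025)&(Z<.04))
    fit("beam",(X>.5)&(X<.62)&(Y>-.1)&(Y<.3)&(Z>.182)&(Z<.194))
    fit("peg",(X>.5)&(X<.57)&(Y>-.1)&(Y<.05)&(Z>.17)&(Z<.2))
    fit("base",(X>.4)&(X<.7)&(Y>-.1)&(Y<.28)&(Z>.014)&(Z<.026))
    fit("knob",(X>.44)&(X<.5)&(Y>.05)&(Y<.2)&(Z>.115)&(Z<.16))
    fit("pumptop",(X>.64)&(X<.85)&(Y>-.25)&(Y<-.05)&(Z>.08))
    # yaw of beam by PCA
    m=(X>.5)&(X<.62)&(Y>-.05)&(Y<.25)&(Z>.184)&(Z<.194);Q=P[m][:,:2];
    print("beam line",np.round(np.polyfit(Q[:,1],Q[:,0],1),4))
    m=pl&(Z>.143);Q=P[m][:,:2];print("tab line",np.round(np.polyfit(Q[:,1],Q[:,0],1),4))
    m=pl&(Z>.045)&(Z<.075);Q=P[m][:,:2];
    if len(Q)>5:print("plate line",np.round(np.polyfit(Q[:,1],Q[:,0],1),4))
```

```text
scene tab top 78 [ 0.5765 -0.2894] [0.017 0.051] 12.3 z [0.1442 0.1495 0.1527]
scene tab 177 [ 0.581  -0.2881] [0.014 0.051] 24.9 z [0.1044 0.1219 0.1381]
scene plate low 232 [ 0.579  -0.2884] [0.015 0.091] 17.0 z [0.0469 0.0604 0.0726]
scene short top 100 [ 0.4954 -0.3128] [0.016 0.089] 15.6 z [0.0893 0.0943 0.0982]
scene rack top 846 [ 0.5363 -0.3003] [0.179 0.12 ] 15.7 z [0.0273 0.0326 0.0371]
scene beam 737 [0.5723 0.0959] [0.327 0.062] 87.1 z [0.183  0.1888 0.1923]
scene peg 44 [ 0.552  -0.0026] [0.104 0.035] 89.8 z [0.1805 0.1849 0.1895]
scene base 3778 [0.552  0.0944] [0.237 0.26 ] 5.1 z [0.0174 0.0209 0.0241]
scene knob 70 [0.4756 0.1081] [0.019 0.025] 28.4 z [0.1181 0.1363 0.1436]
scene pumptop 876 [ 0.7449 -0.1544] [0.087 0.088] 87.2 z [0.084  0.091  0.1267]
beam line [-0.0337  0.5783]
tab line [-0.2677  0.5013]
plate line [-0.2845  0.4985]
top tab top 70 [ 0.5805 -0.2884] [0.01 0.05] 15.5 z [0.146  0.1492 0.1551]
top tab 41 [ 0.5758 -0.2884] [0.009 0.051] 4.7 z [0.1014 0.1224 0.1386]
top plate low 66 [ 0.5795 -0.2878] [0.01 0.09] 14.7 z [0.0476 0.0659 0.0719]
top short top 109 [ 0.4986 -0.3106] [0.01  0.088] 16.0 z [0.0899 0.0947 0.0996]
top rack top 1835 [ 0.5399 -0.299 ] [0.171 0.12 ] 15.9 z [0.0269 0.0316 0.0364]
top beam 735 [0.5791 0.0979] [0.326 0.081] 89.6 z [0.1834 0.1887 0.1927]
top peg 53 [ 0.5539 -0.0446] [0.032 0.014] 6.6 z [0.1776 0.1832 0.1904]
top base 4732 [0.556 0.096] [0.231 0.26 ] 5.1 z [0.0156 0.0201 0.0245]
top knob 67 [0.4731 0.1066] [0.022 0.022] 1.3 z [0.1307 0.1388 0.144 ]
top pumptop 834 [ 0.747 -0.154] [0.086 0.088] 89.4 z [0.0846 0.0904 0.1254]
beam line [-0.0738  0.5841]
tab line [-0.2658  0.5037]
plate line [-0.2396  0.5082]
```

The scene view (left half) shows the rack at about (113,157), with the tall plate in the slot nearer the pump. The comparator is at (205,175) with its peg end towards the rack, and the black knob is at (215,150). The wrench, bin and pump are clear of the path. The top view gives matching positions: plate about (0.579, -0.288) at yaw 0.27, comparator origin about (0.576, 0.098) at yaw 0.09.

>>> play_rows([
  [[0.92,-0.34,-0.06],[0,0,0],-1],
  [[0.92,-0.34,-0.06],[0,0,0],-1],
  [[0.92,-0.34,-0.06],[0,0,0],-1],
  [[0.92,-0.34,-0.06],[0,0,0],-1],
  [[0.92,-0.34,-0.06],[0,0,0],-1],
  [[0.92,-0.34,-0.06],[0,0,0],-1],
  [[0.92,-0.34,-0.06],[0,0,0],-1],
  [[0.92,-0.34,-0.06],[0,0,0],-1],
  [[0.92,-0.34,-0.06],[0,0,0],-1],
  [[0.92,-0.34,-0.06],[0,0,0],-1],
  [[0.92,-0.34,-0.06],[0,0,0],-1],
  [[0.92,-0.34,-0.06],[0,0,0],-1],
  [[0.92,-0.34,-0.06],[0,0,0],-1],
  [[0.92,-0.34,-0.06],[0,0,0],-1],
  [[0.92,-0.34,-0.06],[0,0,0],-1],
  [[0.92,-0.34,-0.06],[0,0,0],-1],
  [[0.92,-0.34,-0.06],[0,0,0],-1],
  [[0.92,-0.34,-0.06],[0,0,0],-1],
  [[0.92,-0.34,-0.06],[0,0,0],-1],
  [[0.92,-0.34,-0.06],[0,0,0],-1],
])

```text
clock: 3.7
position: [0.5797, -0.2887, 0.2754]
tool_rot: [-3.142, -0.0, 0.316]
force: [-0.2, 0.6, 0.5]
grip_width: 0.0858
finger_force: 0.0
```

>>> play_rows([
  [[0,0,0],[0,0,-0.93],-1],
  [[0,0,0],[0,0,-0.93],-1],
  [[0,0,0],[0,0,-0.93],-1],
  [[0,0,0],[0,0,-0.93],-1],
  [[0,0,0],[0,0,-0.93],-1],
  [[0,0,0],[0,0,-0.93],-1],
  [[0,0,0],[0,0,-0.93],-1],
  [[0,0,0],[0,0,-0.93],-1],
  [[0,0,0],[0,0,-0.93],-1],
  [[0,0,0],[0,0,-0.93],-1],
  [[0,0,0],[0,0,-0.93],-1],
  [[0,0,0],[0,0,0],-1],
])

```text
clock: 5.2
position: [0.5789, -0.2895, 0.2752]
tool_rot: [3.142, -0.0, 1.849]
force: [0.9, -1.0, 0.3]
grip_width: 0.0853
finger_force: 0.0
```

```bash
cat >> h.py <<'E'
def go(target,yaw):
    "shift in tool units now, plus turn (yaw) units"
    from scipy.spatial.transform import Rotation as R
    s=bot.observe();r=R.from_euler("xyz",s["tool_rot"])
    d=r.inv().apply(np.array(target)-s["position"])/.025
    w=(r.inv()*R.from_euler("xyz",[np.pi,0,yaw])).as_rotvec()/.15
    print("at",round(float(s["clock"]),2),np.round(s["position"],4),np.round(s["tool_rot"],3),"F",np.round(s["force"],1),"grip",np.round(s["grip_width"],4),np.round(s["finger_force"],1),"shift",np.round(d,2),"turn",np.round(w,2))
E
python3 - <<'E'
from h import *
f=grab_frame("wrist");save(f,"w1.png");np.savez("w1.npz",**f)
go([.579,-.288,.134],1.845)
P=pts(f);X,Y,Z=P.T
print(np.round(-f["R"].T@f["t"],3),np.round(f["R"],2).tolist())
for n,m in (("tab",(X>.55)&(X<.61)&(Y>-.33)&(Y<-.25)&(Z>.143)&(Z<.157)),("sh",(X>.46)&(X<.53)&(Y>-.38)&(Y<-.24)&(Z>.088)&(Z<.105)),("rack",(X>.4)&(X<.68)&(Y>-.4)&(Y<-.2)&(Z>.025)&(Z<.04))):
    Q=P[m]
    if len(Q)>9: r=cv2.minAreaRect(Q[:,:2].astype(np.float32));print(n,len(Q),np.round(r[0],4),np.round(r[1],3),round(r[2],1),"z",np.median(Q[:,2]),"slope",np.polyfit(Q[:,1],Q[:,0],1)[0])
E
```

```text
at 5.25 [ 0.5789 -0.2895  0.2752] [ 3.142 -0.     1.847] F [-0.3 -0.1 -0.9] grip 0.0857 0.0 shift [0.06 0.02 5.65] turn [ 0.   -0.    0.01]
[ 0.557 -0.212  0.402] [[0.96, 0.27, 0.0], [0.26, -0.91, 0.32], [0.09, -0.3, -0.95]]
tab 584 [ 0.5778 -0.2905] [0.009 0.05 ] 16.0 z 0.14844523652647024 slope -0.2718769212534069
sh 776 [ 0.4962 -0.3139] [0.011 0.089] 15.4 z 0.09313877626202804 slope -0.27828363127399447
rack 9223 [ 0.5369 -0.3021] [0.17  0.118] 15.9 z 0.03048947922793429 slope 0.20770967650088237
```

View pics/w1.png

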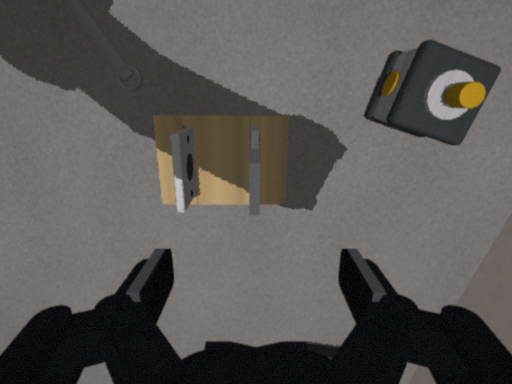

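The wrist view shows the tall plate edge-on at column 254 (rows 130–212), midway between the fingers at columns 155 and 355. The short plate is at column 183, clear of the left finger. Next: descend and grip.

>>> play_rows([
  [[0,0,0.9],[0,0,0],-1],
  [[0,0,0.9],[0,0,0],-1],
  [[0,0,0.9],[0,0,0],-1],
  [[0,0,0.9],[0,0,0],-1],
  [[0,0,0.7],[0,0,0],-1],
  [[0,0,0.7],[0,0,0],-1],
  [[0,0,0.64],[0,0,0],-1],
  [[0,0,0],[0,0,0],0],
  [[0,0,0],[0,0,0],1],
  [[0,0,0],[0,0,0],1],
  [[0,0,0],[0,0,0],1],
  [[0,0,0],[0,0,0],1],
  [[0,0,0],[0,0,0],1],
  [[0,0,0],[0,0,0],1],
], newtons=50)

```text
clock: 7.0
position: [0.5786, -0.2899, 0.1349]
tool_rot: [3.141, 0.001, 1.85]
force: [-1.8, -0.2, 5.8]
grip_width: 0.0094
finger_force: 49.4
```

>>> play_rows([
  [[0,0,-0.3],[0,0,0],1],
  [[0,0,-0.6],[0,0,0],1],
  [[0,0,-0.9],[0,0,0],1],
  [[0,0,-0.9],[0,0,0],1],
  [[0,0,-0.9],[0,0,0],1],
  [[0,0,-0.7],[0,0,0],1],
  [[0,0,-0.5],[0,0,0],1],
  [[0,0,0],[0,0,0.6],1],
  [[0,0,0],[0,0,0.6],1],
  [[0,0,0],[0,0,0],1],
])

```text
clock: 8.25
position: [0.5785, -0.2896, 0.2543]
tool_rot: [-3.141, -0.0, 1.671]
force: [0.2, -0.3, -2.7]
grip_width: 0.0094
finger_force: 48.8
```

Run:
```python
from h import *
go([.5,-.05,.255],.089+np.pi/2)
```

```text
at 8.25 [ 0.5785 -0.2896  0.2543] [-3.141 -0.     1.671] F [ 0.2 -0.3 -2.7] grip 0.0094 48.8 shift [ 9.85 -2.17 -0.03] turn [-0.   -0.    0.07]
```

>>> play_rows([
  [[0.5,-0.2,0],[0,0,0],1],
  [[0.8,-0.3,0],[0,0,0],1],
  [[0.9,-0.3,0],[0,0,0],1],
  [[0.9,-0.3,0],[0,0,0],1],
  [[0.9,-0.3,0],[0,0,0],1],
  [[0.9,-0.3,0],[0,0,0],1],
  [[0.9,-0.2,0],[0,0,0],1],
  [[0.9,-0.17,0],[0,0,0],1],
  [[0.9,-0.1,0],[0,0,0],1],
  [[0.8,0,0],[0,0,0],1],
  [[0.8,0,0],[0,0,0],1],
  [[0.65,0,0],[0,0,0],1],
  [[0,0,0],[0,0,0],1],
  [[0,0,0],[0,0,0],1],
])

```text
clock: 10.0
position: [0.5001, -0.0504, 0.2543]
tool_rot: [-3.142, 0.0, 1.67]
force: [0.3, -0.6, -3.0]
grip_width: 0.0093
finger_force: 48.8
```

Run:
```python
from h import *
go([.5,-.05,.255],.089+np.pi/2)
ims=[]
for c in("wrist","top","scene"):
    f=grab_frame(c);save(f,c+"2.png");np.savez(c+"2.npz",**f)
    P=pts(f);X,Y,Z=P.T
    for n,m in (("tab",(X>.46)&(X<.54)&(Y>-.10)&(Y<.0)&(Z>.1)&(Z<.28)),("base",(X>.4)&(X<.7)&(Y>-.1)&(Y<.28)&(Z>.014)&(Z<.026)),("beamtop",(X>.55)&(X<.62)&(Y>-.1)&(Y<.1)&(Z>.186)&(Z<.192)),("peg",(X>.525)&(X<.562)&(Y>-.08)&(Y<-.02)&(Z>.165)&(Z<.2)),("knob",(X>.44)&(X<.5)&(Y>.05)&(Y<.2)&(Z>.115)&(Z<.16))):
        Q=P[m]
        if len(Q)>9: r=cv2.minAreaRect(Q[:,:2].astype(np.float32));print(c,n,len(Q),np.round(r[0],4),np.round(r[1],3),round(r[2],1),"z",np.round(np.percentile(Q[:,2],[2,50,98]),4),"slope",round(np.polyfit(Q[:,1],Q[:,0],1)[0],3),"med",np.round(np.median(Q,0),4))
a=cv2.imread("pics/wrist2.png")[:, :]
t=cv2.imread("pics/scene2.png")
b=cv2.resize(t[150:270,150:270],(384,384),interpolation=cv2.INTER_CUBIC)
cv2.imwrite("pics/c2.png",cv2.resize(np.hstack([a,b]),(800,343)))
```

```text
at 10.0 [ 0.5001 -0.0504  0.2543] [-3.142  0.     1.67 ] F [ 0.3 -0.6 -3. ] grip 0.0093 48.8 shift [ 0.02 -0.   -0.03] turn [-0.    0.    0.07]
wrist tab 5866 [ 0.5043 -0.0387] [0.054 0.067] 35.8 z [0.1743 0.2669 0.2782] slope -0.116 med [ 0.4991 -0.0406  0.2669]
wrist base 20174 [0.5565 0.0499] [0.229 0.173] 5.0 z [0.0167 0.0185 0.0208] slope -0.178 med [0.5205 0.047  0.0185]
wrist beamtop 5342 [0.5995 0.0137] [0.056 0.161] 6.6 z [0.1862 0.1876 0.1894] slope -0.014 med [0.5795 0.0357 0.1876]
wrist peg 563 [ 0.5486 -0.0471] [0.027 0.016] 3.9 z [0.1746 0.1831 0.1869] slope 0.583 med [ 0.5461 -0.0455  0.1831]
wrist knob 216 [0.4727 0.0944] [0.021 0.006] 6.0 z [0.1264 0.1327 0.1371] slope 1.267 med [0.473  0.0939 0.1327]
top tab 97 [ 0.5001 -0.0236] [0.011 0.038] 6.3 z [0.1355 0.1873 0.2643] slope 0.02 med [ 0.4964 -0.0222  0.1873]
top base 4618 [0.5559 0.0958] [0.23 0.26] 5.0 z [0.0149 0.0201 0.0253] slope 0.006 med [0.5348 0.0875 0.0201]
top beamtop 186 [0.5968 0.05  ] [0.054 0.108] 10.0 z [0.1862 0.189  0.1917] slope 0.032 med [0.5816 0.0626 0.189 ]
top knob 68 [0.4733 0.1064] [0.023 0.023] 47.7 z [0.1296 0.1386 0.145 ] slope -0.002 med [0.4725 0.1064 0.1386]
scene tab 903 [ 0.5144 -0.0459] [0.049 0.089] 16.1 z [0.1332 0.188  0.271 ] slope -0.116 med [ 0.5037 -0.0434  0.188 ]
scene base 3790 [0.5524 0.0946] [0.236 0.26 ] 5.1 z [0.016  0.0208 0.0248] slope -0.112 med [0.5919 0.1211 0.0208]
scene beamtop 268 [0.5758 0.0164] [0.167 0.044] 87.4 z [0.1863 0.1895 0.1918] slope -0.038 med [0.5806 0.0176 0.1895]
scene peg 34 [ 0.5471 -0.0443] [0.027 0.014] 15.7 z [0.1782 0.1855 0.1897] slope 0.461 med [ 0.5414 -0.0444  0.1855]
scene knob 70 [0.4738 0.1076] [0.019 0.025] 34.4 z [0.1155 0.1365 0.1439] slope -0.217 med [0.4771 0.1081 0.1365]
```

View pics/c2.png

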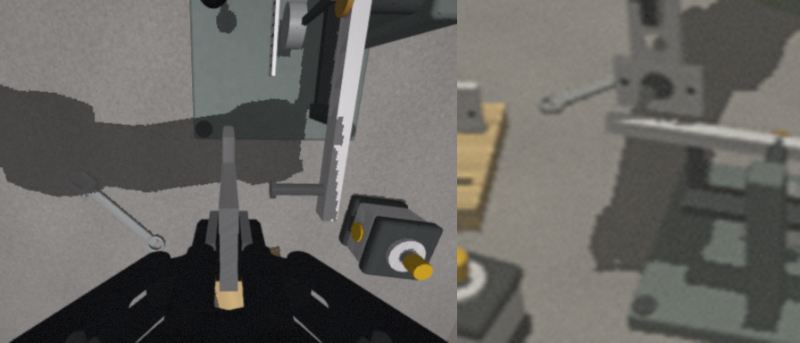

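The wrist view (left) shows the held plate at column 228 and the peg horizontal at row 190, columns 270–322, with the lip facing the plate. The scene crop shows the eye lined up with the peg end. Next: lower to peg height and slide on.

>>> play_rows([
  [[0,0,0.4],[0,0,0.07],1],
  [[0,0,0.6],[0,0,0],1],
  [[0,0,0.37],[0,0,0],1],
  [[0,0,0],[0,0,0],1],
  [[0,0.2,0],[0,0,0],1],
  [[0,0.3,0],[0,0,0],1],
  [[0,0.3,0],[0,0,0],1],
  [[0,0.3,0],[0,0,0],1],
  [[0,0.3,0],[0,0,0],1],
  [[0,0,0],[0,0,0],1],
])

```text
clock: 11.4
position: [0.5354, -0.0467, 0.2199]
tool_rot: [-3.142, -0.0, 1.66]
force: [-0.3, 0.0, -2.5]
grip_width: 0.0091
finger_force: 48.8
```

Run:
```python
from h import *
go([.5605,-.0450,.220],.089+np.pi/2)
f=grab_frame("scene");save(f,"s3.png");w=grab_frame("wrist");save(w,"w3.png")
a=f["pixels"][150:270,150:270][:,:,::-1];b=w["pixels"][100:340,150:450][:,:,::-1]
cv2.imwrite("pics/c3.png",np.hstack([cv2.resize(a,(380,380),interpolation=cv2.INTER_CUBIC),cv2.resize(b,(420,380))]))
```

```text
at 11.4 [ 0.5354 -0.0467  0.2199] [-3.142 -0.     1.66 ] F [-0.3  0.  -2.5] grip 0.0091 48.8 shift [-0.02  1.01 -0.  ] turn [-0. -0.  0.]
```

View pics/c3.png

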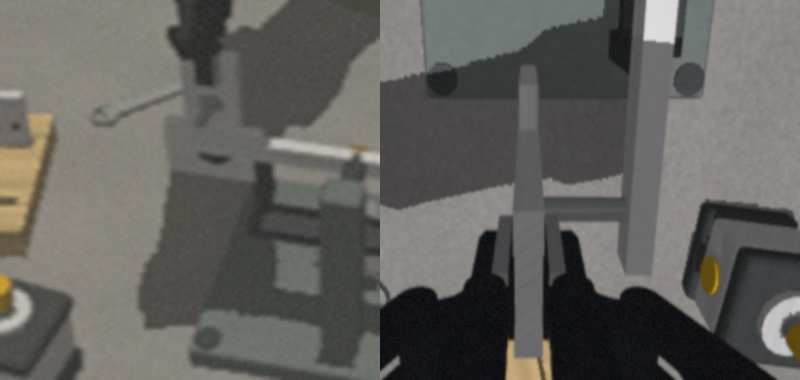

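The wrist crop shows the peg (row 208, columns 545–625) running into the plate. No side force, so the lip is inside the eye. Continue forward, then lower.

>>> play_rows([
  [[0,0.25,0],[0,0,0],1],
  [[0,0.25,0],[0,0,0],1],
  [[0,0.25,0],[0,0,0],1],
  [[0,0.25,0],[0,0,0],1],
  [[0,0,0],[0,0,0],1],
  [[0,0,0.1],[0,0,0],1],
  [[0,0,0.1],[0,0,0],1],
  [[0,0,0.08],[0,0,0],1],
  [[0,0,0],[0,0,0],1],
])

```text
clock: 12.62
position: [0.5598, -0.0447, 0.2129]
tool_rot: [-3.141, -0.0, 1.66]
force: [0.2, -0.2, -2.6]
grip_width: 0.0093
finger_force: 48.9
```

Run:
```python
from h import *
go([.5605,-.0450,.212],.089+np.pi/2)
```

```text
at 12.62 [ 0.5598 -0.0447  0.2129] [-3.141 -0.     1.66 ] F [ 0.2 -0.2 -2.6] grip 0.0093 48.9 shift [-0.01  0.03  0.04] turn [-0. -0. -0.]
```

>>> play_rows([
  [[0,0,0.04],[0,0,0],1],
  [[0,0,0],[0,0,0],1],
])

```text
clock: 12.88
position: [0.5599, -0.0446, 0.2121]
tool_rot: [3.141, -0.0, 1.66]
force: [0.1, 0.5, -2.1]
grip_width: 0.0098
finger_force: 48.9
```

>>> play_rows([
  [[0,0,0.04],[0,0,0],1],
  [[0,0,0],[0,0,0],1],
])

```text
clock: 13.12
position: [0.56, -0.0447, 0.2113]
tool_rot: [3.141, 0.0, 1.66]
force: [-1.3, 0.3, 3.4]
grip_width: 0.0089
finger_force: 49.8
```

Contact at z = 0.211 with the weight transferred. Release gently and rise.

>>> play_rows([
  [[0,0,0],[0,0,0],0.7],
  [[0,0,0],[0,0,0],0.5],
  [[0,0,0],[0,0,0],0.4],
  [[0,0,0],[0,0,0],0.4],
  [[0,0,0],[0,0,0],0.4],
  [[0,0,-0.3],[0,0,0],0.4],
  [[0,0,-0.6],[0,0,0],0.4],
  [[0,0,-0.8],[0,0,0],0.4],
  [[0,0,-0.8],[0,0,0],0.4],
  [[0,0,-0.3],[0,0,0],0.4],
  [[0,0,0],[0,0,0],0.4],
])

```text
clock: 14.5
position: [0.56, -0.0447, 0.2815]
tool_rot: [3.141, 0.0, 1.66]
force: [0.1, -0.7, -0.8]
grip_width: 0.0257
finger_force: 0.0
```

Run:
```python
from h import *
# staging: comparator (-100,-30) front of knob's -y side
yaw=.089;c,s=np.cos(yaw),np.sin(yaw)
def cw(x,y): return [.576+c*x-s*y,.0978+s*x+c*y]
print("stage",np.round(cw(-.1,-.03),4),"knob home",np.round(cw(-.1,.0169),4),"knob far",np.round(cw(-.1,.103),4))
go(cw(-.1,-.03)+[.25],.089+np.pi/2)
f=grab_frame("wrist");save(f,"w4.png");t=grab_frame("scene")
a=t["pixels"][150:270,150:270][:,:,::-1]
cv2.imwrite("pics/c4.png",np.hstack([cv2.resize(a,(380,380),interpolation=cv2.INTER_CUBIC),cv2.resize(f["pixels"][100:340,150:450][:,:,::-1],(420,380))]))
```

```text
stage [0.4791 0.059 ] knob home [0.4749 0.1057] knob far [0.4672 0.1915]
at 14.5 [ 0.56   -0.0447  0.2815] [3.141 0.    1.66 ] F [ 0.1 -0.7 -0.8] grip 0.0257 0.0 shift [ 4.42 -2.86  1.26] turn [ 0.01  0.   -0.  ]
```

View pics/c4.png

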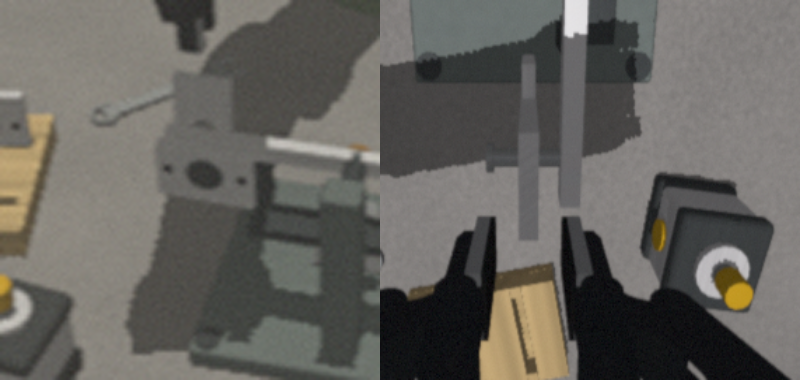

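The scene crop shows the plate hanging upright by its eye at the beam end. The wrist crop shows it mid-peg (row 160, columns 490–560) between lip and beam, with the fingers clear above. Now go to the knob's peg side with the fingers shut.

>>> play_rows([
  [[0,-0.7,0],[0,0,0],1],
  [[0,-0.9,0],[0,0,0],1],
  [[0.6,-0.9,0],[0,0,0],1],
  [[0.9,-0.36,0],[0,0,0],1],
  [[0.9,0,0],[0,0,0],1],
  [[0.9,0,0.2],[0,0,0],1],
  [[0.8,0,0.6],[0,0,0],1],
  [[0.32,0,0.8],[0,0,0],1],
  [[0,0,0.9],[0,0,0],1],
  [[0,0,0.9],[0,0,0],1],
  [[0,0,0.9],[0,0,0],1],
  [[0,0,0.9],[0,0,0],1],
  [[0,0,0.6],[0,0,0],1],
  [[0,0,0.18],[0,0,0],1],
  [[0,0,0],[0,0,0],1],
])

```text
clock: 16.48
position: [0.4789, 0.0591, 0.1317]
tool_rot: [-3.142, -0.0, 1.66]
force: [0.4, -0.4, 0.3]
grip_width: -0.0002
finger_force: 0.0
```

Run:
```python
from h import *
yaw=.089;c,s=np.cos(yaw),np.sin(yaw)
def cw(x,y): return [.576+c*x-s*y,.0978+s*x+c*y]
go(cw(-.1,.078)+[.132],.089+np.pi/2)
f=grab_frame("scene");save(f,"s5.png")
```

```text
at 16.48 [0.4789 0.0591 0.1317] [-3.142 -0.     1.66 ] F [ 0.4 -0.4  0.3] grip -0.0002 0.0 shift [ 4.32  0.01 -0.01] turn [-0. -0.  0.]
```

>>> play_rows([
  [[0.3,0,0],[0,0,0],1],
  [[0.3,0,0],[0,0,0],1],
  [[0.3,0,0],[0,0,0],1],
  [[0.3,0,0],[0,0,0],1],
  [[0.3,0,0],[0,0,0],1],
  [[0.3,0,0],[0,0,0],1],
  [[0.3,0,0],[0,0,0],1],
  [[0.3,0,0],[0,0,0],1],
  [[0.3,0,0],[0,0,0],1],
  [[0.3,0,0],[0,0,0],1],
  [[0.3,0,0],[0,0,0],1],
  [[0.3,0,0],[0,0,0],1],
  [[0.3,0,0],[0,0,0],1],
  [[0.3,0,0],[0,0,0],1],
  [[0,0,0],[0,0,0],1],
])

```text
clock: 18.4
position: [0.4694, 0.1646, 0.1316]
tool_rot: [3.141, -0.001, 1.661]
force: [0.0, 0.1, 0.2]
grip_width: 0.0001
finger_force: 0.0
```

Run:
```python
from h import *
go([.5,.1,.132],1.66)
for c in("scene","top"):
    f=grab_frame(c);save(f,c+"6.png");r=regions_of("arrest_lever",c)
    for q in r[:2]: P=pts(f,q["mask"]);print(c,q["p"],np.round(np.median(P,0),3),np.round(P[P[:,2]>.1].mean(0),3),np.round(np.percentile(P,98,0),3))
    if c=="scene": cv2.imwrite("pics/c6.png",cv2.resize(f["pixels"][150:290,150:350][:,:,::-1],(800,560),interpolation=cv2.INTER_CUBIC))
```

```text
at 18.4 [0.4694 0.1646 0.1316] [ 3.141e+00 -1.000e-03  1.661e+00] F [0.  0.1 0.2] grip 0.0001 0.0 shift [-2.68  0.99 -0.02] turn [ 0. -0.  0.]
scene 0.45 [0.468 0.184 0.133] [0.469 0.188 0.133] [0.477 0.2   0.144]
```

View pics/c6.png

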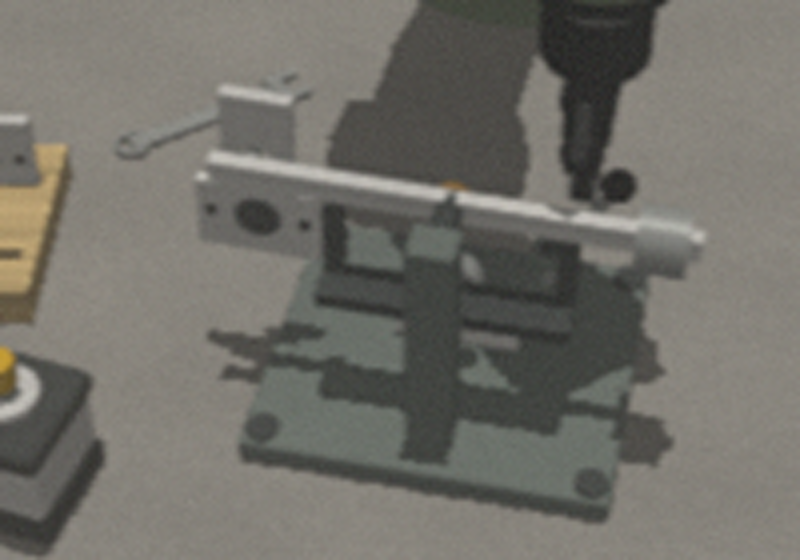

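The crop shows the knob at (617,185) leaning to the counterweight side with the finger beside it. The beam is free with the plate hanging at left. The force is zero, so press on a little to find the stop.

>>> play_rows([
  [[0.08,0,0],[0,0,0],1],
  [[0,0,0],[0,0,0],1],
])

```text
clock: 18.85
position: [0.4694, 0.1655, 0.1315]
tool_rot: [-3.142, 0.0, 1.66]
force: [0.2, -1.6, -1.3]
grip_width: 0.0004
finger_force: 0.7
```

>>> play_rows([
  [[0.08,0,0],[0,0,0],1],
  [[0,0,0],[0,0,0],1],
])

```text
clock: 19.1
position: [0.4691, 0.1669, 0.1314]
tool_rot: [-3.141, 0.001, 1.659]
force: [1.5, -5.5, -1.9]
grip_width: -0.0004
finger_force: 3.2
```

>>> play_rows([
  [[0.08,0,0],[0,0,0],1],
  [[0,0,0],[0,0,0],1],
])

```text
clock: 19.35
position: [0.4691, 0.1672, 0.1313]
tool_rot: [-3.141, 0.003, 1.658]
force: [3.2, -15.8, 1.1]
grip_width: 0.0004
finger_force: 8.1
```

At the stop (about 16 N). Back off, rise, and let the beam settle.

>>> play_rows([
  [[-0.3,0,0],[0,0,0],1],
  [[-0.6,0,0],[0,0,0],1],
  [[0,0,-0.6],[0,0,0],1],
  [[0,0,-0.9],[0,0,0],1],
  [[0,0,-0.9],[0,0,0],1],
  [[0,0,0],[0,0,0],1],
  [[0,0,0],[0,0,0],1],
  [[0,0,0],[0,0,0],1],
  [[0,0,0],[0,0,0],1],
  [[0,0,0],[0,0,0],1],
  [[0,0,0],[0,0,0],1],
  [[0,0,0],[0,0,0],1],
  [[0,0,0],[0,0,0],1],
  [[0,0,0],[0,0,0],1],
  [[0,0,0],[0,0,0],1],
  [[0,0,0],[0,0,0],1],
  [[0,0,0],[0,0,0],1],
  [[0,0,0],[0,0,0],1],
  [[0,0,0],[0,0,0],1],
  [[0,0,0],[0,0,0],1],
])

```text
clock: 21.85
position: [0.471, 0.1472, 0.1916]
tool_rot: [-3.142, -0.0, 1.66]
force: [-0.4, 0.1, -0.0]
grip_width: -0.0001
finger_force: 0.0
```

Run:
```python
from h import *
yaw=.089;c,s=np.cos(yaw),np.sin(yaw)
def cw(x,y): return [.576+c*x-s*y,.0978+s*x+c*y]
go(cw(-.1,.143)+[.132],.089+np.pi/2)
f=grab_frame("scene");f2=grab_frame("top")
for g in(f,f2):
    X,Y,Z=P=pts(g).T;m=(X>.44)&(X<.5)&(Y>.05)&(Y<.23)&(Z>.115)&(Z<.15);print("knob",m.sum(),np.round(np.median(P.T[m],0),4))
    m=(X>.57)&(X<.605)&(Y>-.06)&(Y<.25)&(Z>.165)&(Z<.215);b=P.T[m]
    for lo in(-.05,0,.05,.15,.2):
        q=b[(b[:,1]>lo)&(b[:,1]<lo+.03)];print(lo,np.round(np.percentile(q[:,2],85),4) if len(q)>5 else None,end=" ")
    print()
```

```text
at 21.85 [0.471  0.1472 0.1916] [-3.142 -0.     1.66 ] F [-0.4  0.1 -0. ] grip -0.0001 0.0 shift [3.38 0.01 2.38] turn [-0. -0. -0.]
knob 70 [0.4686 0.1898 0.1369]
-0.05 0.1937 0 0.1924 0.05 0.1914 0.15 0.1883 0.2 0.1965 
knob 0 [nan nan nan]
-0.05 0.1934 0 0.1935 0.05 0.1921 0.15 None 0.2 0.198
  return _methods._mean(a, axis=axis, dtype=dtype,
  ret = um.true_divide(
```

>>> play_rows([
  [[0,0,0],[0,0,0],1],
  [[0,0,0],[0,0,0],1],
  [[0,0,0],[0,0,0],1],
  [[0,0,0],[0,0,0],1],
  [[0.6,0,0],[0,0,0],1],
  [[0.9,0,0],[0,0,0],1],
  [[0.9,0,0],[0,0,0],1],
  [[0.7,0,0],[0,0,0],1],
  [[0.28,0,0],[0,0,0],1],
  [[0,0,0.5],[0,0,0],1],
  [[0,0,0.9],[0,0,0],1],
  [[0,0,0.7],[0,0,0],1],
  [[0,0,0.28],[0,0,0],1],
  [[0,0,0],[0,0,0],1],
  [[0,0,0],[0,0,0],1],
])

```text
clock: 23.82
position: [0.4638, 0.2315, 0.1326]
tool_rot: [3.141, -0.0, 1.66]
force: [0.0, 0.5, -0.7]
grip_width: -0.0002
finger_force: 0.0
```

>>> play_rows([
  [[-0.3,0,0],[0,0,0],1],
  [[-0.3,0,0],[0,0,0],1],
  [[-0.3,0,0],[0,0,0],1],
  [[-0.3,0,0],[0,0,0],1],
  [[-0.3,0,0],[0,0,0],1],
  [[-0.3,0,0],[0,0,0],1],
  [[-0.3,0,0],[0,0,0],1],
  [[-0.3,0,0],[0,0,0],1],
  [[-0.3,0,0],[0,0,0],1],
  [[-0.3,0,0],[0,0,0],1],
  [[-0.3,0,0],[0,0,0],1],
  [[-0.3,0,0],[0,0,0],1],
  [[-0.3,0,0],[0,0,0],1],
  [[0,0,0],[0,0,0],1],
])

```text
clock: 25.58
position: [0.4722, 0.1333, 0.132]
tool_rot: [-3.141, 0.001, 1.659]
force: [-0.7, -0.1, 0.2]
grip_width: -0.0002
finger_force: 0.0
```

>>> play_rows([
  [[-0.1,0,0],[0,0,0],1],
  [[0,0,0],[0,0,0],1],
])

```text
clock: 25.82
position: [0.4724, 0.1317, 0.1321]
tool_rot: [3.142, -0.0, 1.66]
force: [0.3, 1.8, 0.1]
grip_width: -0.0001
finger_force: 0.7
```

>>> play_rows([
  [[-0.08,0,0],[0,0,0],1],
  [[0,0,0],[0,0,0],1],
])

```text
clock: 26.08
position: [0.4725, 0.1298, 0.132]
tool_rot: [3.142, -0.0, 1.66]
force: [0.3, 2.8, -3.2]
grip_width: -0.0003
finger_force: 1.7
```

>>> play_rows([
  [[-0.08,0,0],[0,0,0],1],
  [[0,0,0],[0,0,0],1],
])

```text
clock: 26.32
position: [0.4727, 0.1279, 0.132]
tool_rot: [3.142, -0.0, 1.66]
force: [0.9, 5.6, -3.2]
grip_width: 0.0001
finger_force: 2.5
```

>>> play_rows([
  [[-0.08,0,0],[0,0,0],1],
  [[0,0,0],[0,0,0],1],
])

```text
clock: 26.58
position: [0.4728, 0.1276, 0.1321]
tool_rot: [3.141, -0.003, 1.661]
force: [-0.9, 15.0, -5.9]
grip_width: 0.0002
finger_force: 7.5
```

At the home stop. Back off, rise and check.

>>> play_rows([
  [[0.3,0,0],[0,0,0],1],
  [[0.7,0,0],[0,0,0],1],
  [[0.4,-0.3,-0.6],[0,0,0],1],
  [[0,-0.3,-0.9],[0,0,0],1],
  [[0,0,-0.9],[0,0,0],1],
  [[0,0,-0.9],[0,0,0],1],
  [[0,0,-0.5],[0,0,0],1],
  [[0,0,0],[0,0,0],1],
  [[0,0,0],[0,0,0],1],
  [[0,0,0],[0,0,0],1],
  [[0,0,0],[0,0,0],1],
  [[0,0,0],[0,0,0],1],
  [[0,0,0],[0,0,0],1],
  [[0,0,0],[0,0,0],1],
  [[0,0,0],[0,0,0],1],
  [[0,0,0],[0,0,0],1],
])

```text
clock: 28.58
position: [0.4548, 0.1593, 0.2271]
tool_rot: [3.142, -0.0, 1.66]
force: [0.4, -0.3, -0.5]
grip_width: 0.0004
finger_force: 0.0
```

Run:
```python
from h import *
go([.5,.1,.132],1.66)
f=grab_frame("scene");f2=grab_frame("top")
for g in(f,f2):
    P=pts(g);X,Y,Z=P.T;m=(X>.44)&(X<.5)&(Y>.05)&(Y<.15)&(Z>.115)&(Z<.15);print("knob",m.sum(),np.round(P[m].mean(0),4) if m.any() else None)
    m=(X>.57)&(X<.605)&(Y>-.06)&(Y<.25)&(Z>.165)&(Z<.215);b=P[m]
    for lo in(-.05,0,.05,.15,.2):
        q=b[(b[:,1]>lo)&(b[:,1]<lo+.03)];print(lo,np.round(np.percentile(q[:,2],85),4) if len(q)>5 else None,end=" ")
    print()
cv2.imwrite("pics/c7.png",cv2.resize(f["pixels"][150:290,150:350][:,:,::-1],(800,560),interpolation=cv2.INTER_CUBIC))
```

```text
at 28.57 [0.4548 0.1593 0.2271] [ 3.142 -0.     1.66 ] F [ 0.4 -0.3 -0.5] grip 0.0004 0.0 shift [-2.52  1.59  3.8 ] turn [ 0. -0. -0.]
knob 72 [0.4761 0.1062 0.134 ]
-0.05 0.1897 0 0.1907 0.05 0.1906 0.15 0.1873 0.2 0.1987 
knob 0 None
-0.05 0.1907 0 0.1913 0.05 0.1912 0.15 None 0.2 None
```

View pics/c7.png

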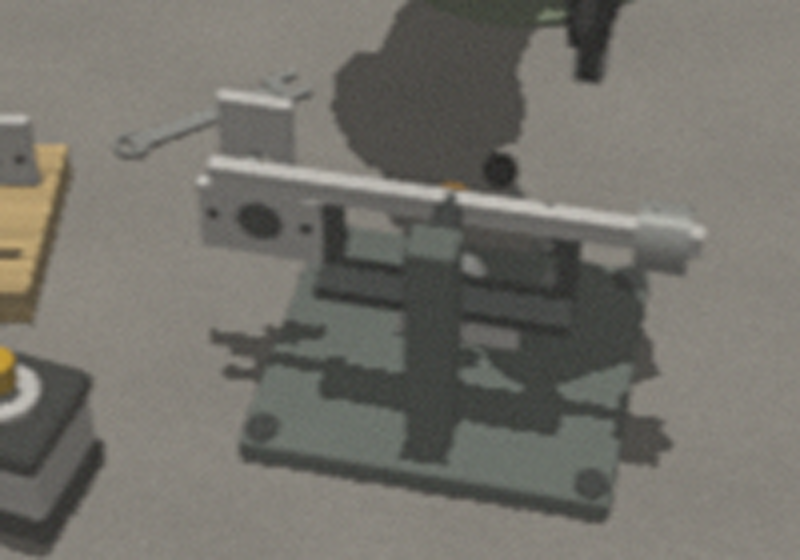

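The crop shows the knob back home at (498,170), the beam level and the plate hanging upright at left with its eye at (260,222). The hand is clear above.

```bash
python3 -c "
from workcell import bot
print(bot.job_done())"
```

```text
the job is handed in; nothing more can be done
None
```

The job is handed in: the plate hangs by its eye on the peg, the beam was released, left to settle hands-off for about 4 s and re-arrested level, and the lever is back home, all at about 29 s of the 64 s; the hand-in returned no verdict.

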